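# Stir the feed beads through the clay beads

### The arm

A 7-joint arm with a two-finger parallel gripper is mounted at the origin on the work surface. World frame = base frame: x ahead of the robot, y to its left, z up, the work surface at z = 0. Lengths are in m, angles in rad, forces in N, time in s.
With the tool pointing down it reaches from about 0.4 to 0.875 m from the base axis. Payload 19.3 kg.
Tool frame: the origin (TCP) lies midway between the tips of the shut fingers; the grasp point (between the pads) lies 19 mm behind it; z points along the fingers, y is the direction in which the jaws open and shut (so a half turn about z gives the same grasp; the last joint's range is limited). The gripper opens to 85 mm and grips with 20 to 120 N. Pads are 22 mm wide; open, the fingers measure 114 mm over their backs; the gripper's body (76 mm by 85 mm) begins 54 mm behind the grasp point. The pads swing forward as they close: fully open they stand 13 mm farther back than shut.
Start: joints at [-1.32, 0.521, -0.036, 1.599, 0.021, 1.021, -0.113], TCP at [0.197, 0.593, 0.231] pointing down, gripper open.
Joint ranges: [-2.91, 2.91], [-0.3, 2.13], [-1.5, 1.42], [0.17, 2.43], [-1.26, 4.41], [0.16, 1.93], [-2.52, 2.52]. Speed limits (rad/s): [1.89, 1.89, 2.39, 2.39, 3.01, 3.01, 3.01].

### API

Orientations are given as [roll, pitch, yaw] about the fixed x, y, z axes, in that order (R = Rz(yaw) Ry(pitch) Rx(roll)).
In Python, from workcell import bot gives the robot as it stands.
- The arm moves only by the tool servo_tool, never from a script. Its argument "plan" is a list of rows, each a list of 5 numbers: the shift along the world's x, y, z in mm, then the turn about the world's z in rad, then the gripper's target within -1 to 1 (shut at 1, half-way at 0, fully open at -1). In form: [[tx, ty, tz, yaw, jaw], ...]. A call has exactly 10 rows; each row is the pose to reach, as a shift and turn from the pose commanded when the call began; what a row does not reach only later rows make up. A row lasts 1/12 s, in which the tool goes at most 41.7 mm and 7.16 degrees, less where a joint would pass 70% of its speed; a pose out of reach is approached as far as the arm can. A call with a gripper value outside its range is refused whole. The fingers move at their own pace and stop on an object; "squeeze" is the grip in N (left out, the last holds). Time passes only in rows, so rows that repeat a pose let the fingers close, or fill a call up. It gives the time, the measured TCP pose, the force and the opening at its end, in the units of the state.
- bot.observe(): the state, without advancing time (a new reading comes with each control period).
- bot.grab_frame(name): name is "side" or "top"; returns the picture (384x512x3 uint8, blue, green, red); there is no depth.
- bot.calibration(name): a dict with "fx", "fy", "cx", "cy" (pixels), "k1" (the pictures are not rectified: a ray, as slopes to the right and down, at radius r is drawn at 1 + k1 r^2 times it, then the intrinsics apply), "T" (4x4, takes a point from camera to world coordinates). Camera axes: x right, y down, z forward; pixel columns grow to the right and rows downward; lengths in m; the calibration is good to about 2 mm. A picture is of the moment at which its call begins. calibration takes no time and is no camera call.
- bot.job_done(): hands the job in, once; it reports no verdict.
The state is a dict: "clock": time; "qpos": joint angles; "qd": joint speeds; "joint_efforts": joint torques, N m; "position": TCP position; "tool_rot": TCP orientation; "force": force on the tool from outside, world axes, zero at the start; "moment": the same for the moment, N m; "grip_width": finger opening in m.
Only numpy, scipy, OpenCV 4.12 (cv2) and the standard library are available. Lean on these libraries where they do the work, as an engineer would, in place of code of your own. Each camera call takes 0.05 s, during which the arm holds its last target.

### The job

Take the wooden stirring stick from its sloping rest and, beginning at the yellow clip on the bowl's rim, stir the beads two full turns anticlockwise (seen from above), halfway between the bowl's centre and its wall, with the stick's foot lightly rubbing along the bowl's bottom but never driving the sprung scale down to its stop. Carry on stirring as needed until the three blue beads have come apart, with a gap of at least 5 mm between any two of them, keep every bead in the bowl, then lay the stick back fully down in its rest. Leave the seedling, bottles and spatula where they are.

Things in the scene. Friction and masses are not known exactly. Their poses are not given: they have to be found in the camera images.
- scale: green spring scale with the bowl on it, fixed to the bench; origin: centre of its underside, on the bowl's axis; x axis towards the yellow clip. Its round foot is 170 mm across; a white dial box on its -x side reaches 102 mm out and 49 mm up.
- pan (a joint): how far the bowl on the scale is pushed down, in m, positive down: it sinks straight down on its spring, 1 mm per 0.5 N (at rest it reads about 0.004 under its own load); bottom stop at 0.024, some 10 N above the resting load. It cannot move sideways or turn.
- bowl_floor (a point): centre of the bowl's flat inner floor (sinks with the bowl; at rest about 94 mm above the bench). z up, x points level to the yellow clip outside the rim (the start mark), y a quarter turn anticlockwise from it seen from above. Aluminium bowl, inner radius 70 mm at the floor, polished and slippery, wall 5 mm thick, rim 46 mm above the floor.
- stick: stirring stick, 180 mm long, about 70 g: round wooden shaft 16 mm thick with hemispherical foot and, from z = 102 to 172 mm, a green square grip 16 x 16 mm, flats facing the stick's x and y. Origin: centre of the foot's hemisphere, so the foot touches a floor when the origin is 8 mm above it; z runs up the stick. It starts in its rest, leaning 0.66 rad from vertical, y flats to the sides; from z = 90 mm up it is clear.
- rest_foot (a point): where the stick's origin lies when it is fully down in the black sloping channel of its fixed grey rest, 40 mm above the bench. z up, x level towards the channel's low end: the stick leans 0.66 rad from vertical, upper end towards -x. Channel open above, 28 mm wide, 100 mm long, stop at the low end, side walls 5 mm thick, edges 14 mm above the stick's centreline. Base 150 x 90 mm.
- seedling: black net pot with a seedling, 54 mm across, 50 mm tall plus leaves to about 80 mm; origin under its centre. Leave alone.
- nutrient: amber bottle, 56 mm across, 130 mm tall; origin under its centre. Leave alone.
- sprayer: white spray bottle with green head, 72 mm across, 181 mm tall; origin under its centre. Leave alone.
- trowel: flat metal spatula with wooden handle, 240 mm long, lying on the bench. Leave alone.
- blue0: blue feed bead, a chunky drum 24 mm across and 18 mm high with bevelled edges, 11 to 20 g, glazed and slippery, lying loose in the bowl; origin: its centre, z its drum axis. The three blue ones start huddled together opposite the yellow clip; around the clip the floor is clear.
- blue1: blue feed bead, a chunky drum 24 mm across and 18 mm high with bevelled edges, 11 to 20 g, glazed and slippery, lying loose in the bowl; origin: its centre, z its drum axis. The three blue ones start huddled together opposite the yellow clip; around the clip the floor is clear.
- blue2: blue feed bead, a chunky drum 24 mm across and 18 mm high with bevelled edges, 11 to 20 g, glazed and slippery, lying loose in the bowl; origin: its centre, z its drum axis. The three blue ones start huddled together opposite the yellow clip; around the clip the floor is clear.
- clay0: terracotta-coloured clay bead, a chunky drum 24 mm across and 18 mm high, 11 to 20 g, glazed and slippery, loose in the bowl; origin: its centre.
- clay1: terracotta-coloured clay bead, a chunky drum 24 mm across and 18 mm high, 11 to 20 g, glazed and slippery, loose in the bowl; origin: its centre.
- clay2: terracotta-coloured clay bead, a chunky drum 24 mm across and 18 mm high, 11 to 20 g, glazed and slippery, loose in the bowl; origin: its centre.
- clay3: terracotta-coloured clay bead, a chunky drum 24 mm across and 18 mm high, 11 to 20 g, glazed and slippery, loose in the bowl; origin: its centre.
- clay4: terracotta-coloured clay bead, a chunky drum 24 mm across and 18 mm high, 11 to 20 g, glazed and slippery, loose in the bowl; origin: its centre.
- clay5: terracotta-coloured clay bead, a chunky drum 24 mm across and 18 mm high, 11 to 20 g, glazed and slippery, loose in the bowl; origin: its centre.

How it is judged:
On the way, in this order (a step that is already met when the one before it is completed fails the run):
1. turn 1: the stick's foot rubs the bowl's bottom at the yellow mark's side (x of stick in the frame of bowl_floor above 0.02 m and y of stick in the frame of bowl_floor between -0.02 and 0.02 m and z of stick in the frame of bowl_floor below 0.013 m and contact force between stick and scale above 0.3 N), for 0.02 s.
2. turn 1: the stick's foot rubs the bowl's bottom a quarter turn anticlockwise from the mark (y of stick in the frame of bowl_floor above 0.02 m and x of stick in the frame of bowl_floor between -0.02 and 0.02 m and z of stick in the frame of bowl_floor below 0.013 m and contact force between stick and scale above 0.3 N), for 0.02 s.
3. turn 1: the stick's foot rubs the bowl's bottom opposite the mark (x of stick in the frame of bowl_floor below -0.02 m and y of stick in the frame of bowl_floor between -0.02 and 0.02 m and z of stick in the frame of bowl_floor below 0.013 m and contact force between stick and scale above 0.3 N), for 0.02 s.
4. turn 1: the stick's foot rubs the bowl's bottom three quarters of a turn from the mark (y of stick in the frame of bowl_floor below -0.02 m and x of stick in the frame of bowl_floor between -0.02 and 0.02 m and z of stick in the frame of bowl_floor below 0.013 m and contact force between stick and scale above 0.3 N), for 0.02 s.
5. turn 2: the stick's foot rubs the bowl's bottom at the yellow mark's side (all of step 1), for 0.02 s.
6. turn 2: the stick's foot rubs the bowl's bottom a quarter turn anticlockwise from the mark (all of step 2), for 0.02 s.
7. turn 2: the stick's foot rubs the bowl's bottom opposite the mark (all of step 3), for 0.02 s.
8. turn 2: the stick's foot rubs the bowl's bottom three quarters of a turn from the mark (all of step 4), for 0.02 s.
9. turn 2: the stick's foot rubs the bowl's bottom at the yellow mark's side again, two turns complete (all of step 5), for 0.02 s.
At the end, for the whole second after the job is handed in: Stick released, still, in its rest: foot within 20 mm of its place, leaning 0.5 to 0.8 rad. All nine beads still in the bowl, centres within 66 mm of its axis and 0 to 45 mm above its floor; centres of any two blue beads over 28.5 mm apart (gap 4.5 mm) (distance between stick and rest_foot below 0.02 m and angle between the z axis of stick and the z axis of rest_foot, either way round between 0.5 and 0.8 rad and linear speed of each of stick, blue0, blue1, blue2, clay0, clay1, clay2, clay3, clay4, clay5 below 0.02 m/s and distance between blue0 and blue1 above 0.0285 m and distance between each of blue0, blue1 and blue2 above 0.0285 m and horizontal distance between each of blue0, blue1, blue2, clay0, clay1, clay2, clay3, clay4, clay5 and bowl_floor below 0.066 m and z of blue0 in the frame of bowl_floor between 0 and 0.045 m and z of blue1 in the frame of bowl_floor between 0 and 0.045 m and z of blue2 in the frame of bowl_floor between 0 and 0.045 m and z of clay0 in the frame of bowl_floor between 0 and 0.045 m and z of clay1 in the frame of bowl_floor between 0 and 0.045 m and z of clay2 in the frame of bowl_floor between 0 and 0.045 m and z of clay3 in the frame of bowl_floor between 0 and 0.045 m and z of clay4 in the frame of bowl_floor between 0 and 0.045 m and z of clay5 in the frame of bowl_floor between 0 and 0.045 m); the robot touches nothing.
It fails at once if the scale is driven down to its stop (pan lower than 23 mm) (value of joint pan above 0.023 m).
It fails at once if a bystander is moved by more than 30 mm (distance of any of seedling, nutrient, sprayer, trowel from where it was at the start of the episode above 0.03 m).
It also fails if it takes over 72 s, if anything falls off the work surface, if the arm or the gripper's body presses on something with over 40 N, if the wrist force passes 120 N, or if a joint passes its speed limit or range.

## Working session

There is one attempt and no reset: what is moved stays moved. The work goes in short steps, Python scripts to look and compute and a tool call to move; the robot and the scene stay as the last step left them, time stands still between calls to the robot, and variables do not carry over. Pictures are saved under pics/ and viewed, and the job is handed in when it is done.

Besides the shell and the picture viewer there is one more tool, called after "Request:" by a JSON object that holds its "api" and its "payload", one argument or row to a line. servo_tool: Moves the arm, as the interface text tells. Its arguments: {"type":"object","properties":{"plan":{"type":"array","items":{"type":"array","items":{"type":"number"}}},"squeeze":{"type":"number"}},"required":["plan"]}

```bash
mkdir -p pics; ls
python3 - <<'E'
from workcell import bot
import cv2,json
print(bot.observe())
for n in ("side","top"):
    cv2.imwrite(f"pics/{n}0.png",bot.grab_frame(n)); print(n,bot.calibration(n))
E
```

```text
pics
{'clock': 0.0, 'qpos': array([-1.32022038,  0.52203743, -0.03630012,  1.60001918,  0.02123759,
        1.02108364, -0.11281947]), 'qd': array([-6.92188442e-04, -2.16723488e-04, -5.75873157e-05, -6.19373703e-04,
       -4.28655552e-04, -6.27100360e-04,  2.90665883e-04]), 'joint_efforts': array([-9.06697151e-04, -9.27072644e+01,  1.97921567e+00, -3.69950008e+01,
        1.76903279e-02,  8.02005030e-03,  5.95435449e-05]), 'position': array([0.19701719, 0.59277484, 0.23070746]), 'tool_rot': array([-3.14043758e+00,  1.28359974e-04,  2.82078355e+00]), 'force': array([ 0.16000518, -0.28488255, -0.04468103]), 'moment': array([ 0.01944982, -0.02389332,  0.02289463]), 'grip_width': 0.0853277981281145}
side {'fx': 396.58432316568326, 'fy': 396.58432316568326, 'cx': 254.53591243625124, 'cy': 191.90362599794645, 'k1': -0.00011815729882470353, 'T': array([[-9.82829319e-01, -1.27008842e-01,  1.33847989e-01,
         4.26151372e-01],
       [-1.84516483e-01,  6.74762905e-01, -7.14596872e-01,
         7.50611140e-01],
       [ 4.44463278e-04, -7.27023917e-01, -6.86611991e-01,
         8.24382013e-01],
       [ 0.00000000e+00,  0.00000000e+00,  0.00000000e+00,
         1.00000000e+00]])}
top {'fx': 453.78107975154524, 'fy': 453.78107975154524, 'cx': 249.26079176126038, 'cy': 188.99815555723012, 'k1': 0.03575350561921867, 'T': array([[ 0.00969672, -0.99305843,  0.11722171,  0.41901559],
       [-0.99992386, -0.01052428, -0.0064429 , -0.00228543],
       [ 0.00763185, -0.11715031, -0.99308487,  1.32381823],
       [ 0.        ,  0.        ,  0.        ,  1.        ]])}
```

View pics/side0.png

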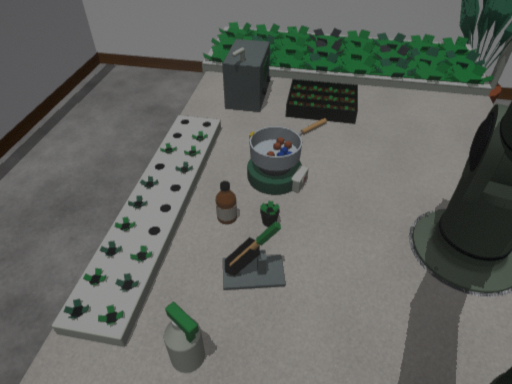

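View pics/top0.png

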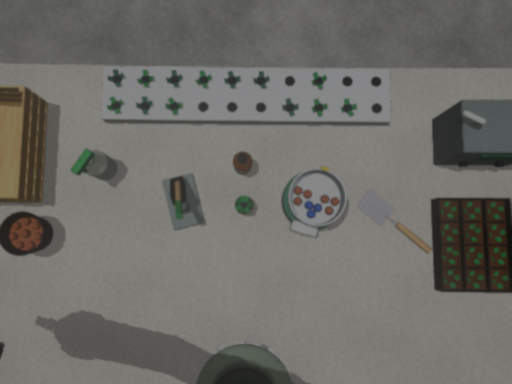

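Run:
```python
import cv2,numpy as np
t=cv2.imread('pics/top0.png');s=cv2.imread('pics/side0.png')
a=cv2.resize(t[150:250,270:370],(600,600),interpolation=cv2.INTER_CUBIC)
cv2.imwrite('pics/a.png',cv2.convertScaleAbs(a,alpha=1.5))
a=cv2.resize(t[155:245,140:230],(600,600),interpolation=cv2.INTER_CUBIC)
cv2.imwrite('pics/b.png',cv2.convertScaleAbs(a,alpha=1.8))
a=cv2.resize(s[110:310,200:320],(480,800)[:1]+(600,) if 0 else (360,600),interpolation=cv2.INTER_CUBIC)
b=cv2.resize(s[215:295,215:295],(440,440),interpolation=cv2.INTER_CUBIC)
c=np.zeros((600,800,3),np.uint8);c[:,:360]=a;c[:440,360:]=b
cv2.imwrite('pics/c.png',cv2.convertScaleAbs(c,alpha=1.6))
```

```text
(no output)
```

View pics/a.png

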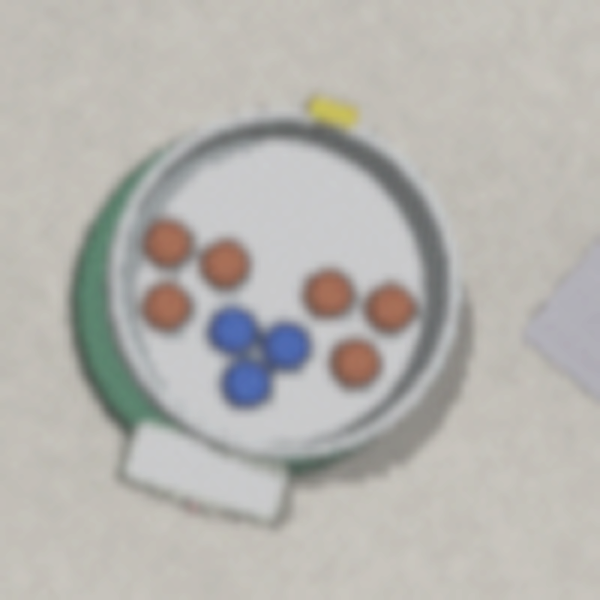

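View pics/b.png

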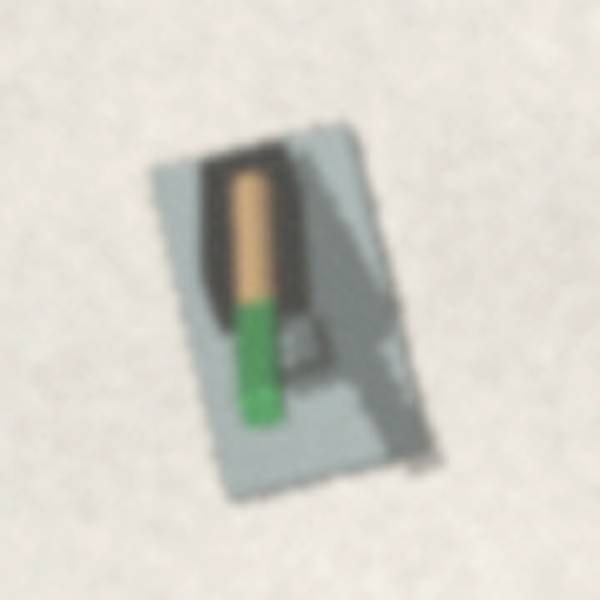

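View pics/c.png

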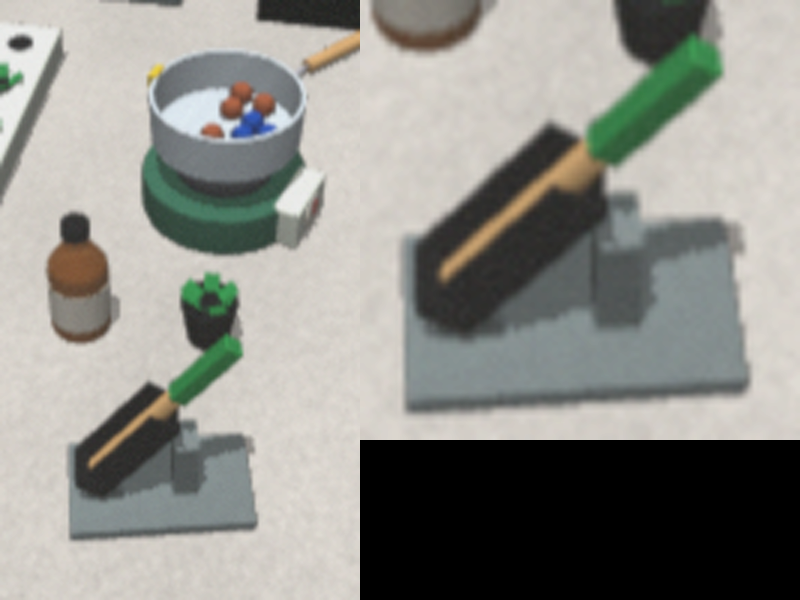

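```bash
cat > h.py <<'E'
import numpy as np,cv2
from workcell import bot
def proj(cal,P):
    P=np.atleast_2d(P);T=np.linalg.inv(cal['T']);c=P@T[:3,:3].T+T[:3,3]
    s=c[:,:2]/c[:,2:];f=1+cal['k1']*(s**2).sum(1,keepdims=True)
    return s*f*[cal['fx'],cal['fy']]+[cal['cx'],cal['cy']]
def ray(cal,uv):
    uv=np.atleast_2d(np.asarray(uv,float));d=(uv-[cal['cx'],cal['cy']])/[cal['fx'],cal['fy']]
    s=d.copy()
    for _ in range(10): s=d/(1+cal['k1']*(s**2).sum(1,keepdims=True))
    r=np.c_[s,np.ones(len(s))]@cal['T'][:3,:3].T
    return cal['T'][:3,3],r
def atz(cal,uv,z):
    o,r=ray(cal,uv);return o+r*((z-o[2])/r[:,2])[:,None]
C={n:bot.calibration(n) for n in('side','top')}
def masks(im):
    h=cv2.cvtColor(im,cv2.COLOR_BGR2HSV)
    H,S,V=[h[...,i].astype(int) for i in range(3)]
    return dict(blue=(H>100)&(H<130)&(S>110),green=(H>50)&(H<75)&(S>120)&(V>60),wood=(H>10)&(H<22)&(S>70)&(V>70),yellow=(H>22)&(H<35)&(S>130),red=(H<11)&(S>80)&(V>60))
E
cat > m1.py <<'E'
from h import *
for n,win in(('top',(155,245,140,230)),('side',(215,295,215,295))):
    im=cv2.imread(f'pics/{n}0.png');m=masks(im)
    a,b,c,d=win
    for k in('green','wood'):
        v,u=np.nonzero(m[k][a:b,c:d]);print(n,k,len(u),u.mean()+c,v.mean()+a,u.min()+c,u.max()+c,v.min()+a,v.max()+a)
t=cv2.imread('pics/top0.png');m=masks(t)
v,u=np.nonzero(m['yellow'][150:250,270:370]);y=np.array([u.mean()+270,v.mean()+150]);print('yel',len(u),y,atz(C['top'],y,.13))
for z in(.1,.14): print(atz(C['top'],[[180.5,190.6],[178,186],[182,210],[317,198]],z))
# bead blobs
for k in('blue','red'):
    mm=m[k].copy();mm[:150]=0;mm[250:]=0;mm[:,:280]=0;mm[:,360:]=0
    nn,l,st,ce=cv2.connectedComponentsWithStats(mm.astype(np.uint8))
    for i in range(1,nn): print(k,st[i,4],ce[i],atz(C['top'],ce[i],.108)[0].round(4))
E
python3 m1.py
```

```text
m1.py:6: RuntimeWarning: Mean of empty slice.
  v,u=np.nonzero(m[k][a:b,c:d]);print(n,k,len(u),u.mean()+c,v.mean()+a,u.min()+c,u.max()+c,v.min()+a,v.max()+a)
  ret = ret.dtype.type(ret / rcount)
Traceback (most recent call last):
  File "m1.py", line 6, in <module>
    v,u=np.nonzero(m[k][a:b,c:d]);print(n,k,len(u),u.mean()+c,v.mean()+a,u.min()+c,u.max()+c,v.min()+a,v.max()+a)
                                                                         ~~~~~^^
ValueError: zero-size array to reduction operation minimum which has no identity
```

Run:
```python
import cv2
t=cv2.cvtColor(cv2.imread('pics/top0.png'),cv2.COLOR_BGR2HSV);s=cv2.cvtColor(cv2.imread('pics/side0.png'),cv2.COLOR_BGR2HSV)
print('top green',t[205:217,176:182].reshape(-1,3)[::9]);print('wood',t[183:198:3,178].tolist());print('yellow',t[168:171,323:328].reshape(-1,3).tolist())
print('blue',t[205,308].tolist(),t[208,318].tolist(),'red',t[190,298].tolist(),t[194,307].tolist())
print('side',s[233,268].tolist(),s[240,262].tolist(),s[247,252].tolist(),s[250,246].tolist())
```

```text
top green [[ 64  91  81]
 [ 64  98  81]
 [ 65  90  82]
 [ 65 100  82]
 [ 66  88  84]
 [ 64 104  83]
 [ 66  94  92]
 [ 65 110  93]]
wood [[17, 90, 99], [17, 88, 101], [16, 91, 104], [17, 92, 105], [17, 94, 106]]
yellow [[28, 134, 131], [28, 135, 132], [27, 136, 133], [28, 129, 132], [27, 125, 131], [28, 113, 117], [27, 125, 124], [27, 130, 129], [27, 132, 131], [28, 133, 132], [26, 65, 94], [26, 85, 102], [27, 94, 111], [27, 94, 119], [27, 108, 125]]
blue [111, 141, 119] [111, 144, 117] red [8, 122, 111] [9, 119, 111]
side [67, 129, 71] [66, 119, 58] [17, 110, 107] [17, 111, 117]
```

```bash
sed -i 's/(S>120)&(V>60)/(S>60)\&(V>40)/;s/(S>70)&(V>70)/(S>55)\&(V>60)/;s/(S>130),red/(S>70),red/' h.py; python3 m1.py
```

```text
top green 100 178.21 209.37 175 181 200 218
top wood 118 177.21186440677965 189.44915254237287 174 180 180 199
side green 248 268.22983870967744 232.28225806451613 256 280 215 244
side wood 163 241.48466257668713 246.95092024539878 218 258 219 265
yel 29 [324.89655172 168.24137931] [[ 0.61774565 -0.21098593  0.13      ]]
[[ 0.55712878  0.17601484  0.1       ]
 [ 0.56961188  0.18311996  0.1       ]
 [ 0.50454857  0.1705258   0.1       ]
 [ 0.54085263 -0.19405135  0.1       ]]
[[ 0.55261461  0.17018716  0.14      ]
 [ 0.56468971  0.17706006  0.14      ]
 [ 0.50175296  0.16487754  0.14      ]
 [ 0.53687043 -0.18778356  0.14      ]]
blue 31 [308.4516129  204.58064516] [ 0.522  -0.1697  0.108 ]
blue 31 [317.25806452 207.35483871] [ 0.5148 -0.1933  0.108 ]
blue 33 [310.57575758 213.42424242] [ 0.4983 -0.1752  0.108 ]
red 35 [297.34285714 190.05714286] [ 0.561  -0.1399  0.108 ]
red 35 [307.05714286 193.65714286] [ 0.5515 -0.1661  0.108 ]
red 33 [324.39393939 198.51515152] [ 0.5389 -0.2127  0.108 ]
red 33 [297.39393939 200.51515152] [ 0.5327 -0.14    0.108 ]
red 36 [334.63888889 200.91666667] [ 0.5327 -0.2402  0.108 ]
red 35 [328.88571429 209.94285714] [ 0.5082 -0.2244  0.108 ]
```

```bash
cat > m2.py <<'E'
from h import *
from scipy.optimize import minimize
SC=8
def comp(m,seed):
    n,l=cv2.connectedComponents(m.astype(np.uint8));return (l==l[seed[1],seed[0]]).astype(np.uint8)
def hull(cal,P,win):
    a,b,c,d=win;p=proj(cal,P)
    h=cv2.convexHull(((p-[c-.5,a-.5])*SC).astype(np.float32)).astype(int)
    z=np.zeros(((b-a)*SC,(d-c)*SC),np.uint8);cv2.fillPoly(z,[h],1)
    return cv2.resize(z.astype(np.float32),(d-c,b-a),interpolation=cv2.INTER_AREA)
def stickR(yaw,lean):
    # rest x axis heading yaw; z axis leans to -x
    x=np.array([np.cos(yaw),np.sin(yaw),0]);y=np.array([-x[1],x[0],0]);up=np.array([0,0,1])
    z=up*np.cos(lean)-x*np.sin(lean);return np.c_[np.cross(y,z),y,z]
G=np.array([[sx*8,sy*8,z] for sx in(-1,1) for sy in(-1,1) for z in(102,172)])/1000
W={'top':(155,245,140,230),'side':(205,295,205,295)}
def target(n,im,seed):
    m=comp(masks(im)['green'],seed)
    a,b,c,d=W[n];return m[a:b,c:d].astype(np.float32)
if __name__=='__main__':
    T={n:target(n,cv2.imread(f'pics/{n}0.png'),s) for n,s in(('top',(178,210)),('side',(268,233)))}
    print({n:T[n].sum() for n in T})
    def cost(p,ns=('top','side'),z=.04,lean=.66):
        e=0
        for n in ns:
            P=np.array([p[0],p[1],z])+G@stickR(p[2],lean).T
            e+=np.abs(hull(C[n],P,W[n])-T[n]).sum()
        return e
    for ns in(('top','side'),('top',),('side',)):
        best=None
        for y0 in(-.2,0,.2):
            r=minimize(cost,[.57,.17,y0],args=(ns,),method='Nelder-Mead',options=dict(initial_simplex=np.array([.57,.17,y0])+np.array([[0,0,0],[.02,0,0],[0,.02,0],[0,0,.15]])))
            if best is None or r.fun<best.fun:best=r
        print(ns,best.x,best.fun)
        p=best.x
        print(' grip z=137 at',np.array([p[0],p[1],.04])+stickR(p[2],.66)@[0,0,.137])
    # bowl rim ellipse in top: outer bright rim vs. fits
E
python3 m2.py
```

```text
{'top': np.float32(100.0), 'side': np.float32(245.0)}
('top', 'side') [0.58697803 0.19007232 0.20943923] 94.484375
 grip z=137 at [0.50481655 0.17260838 0.14822894]
('top',) [0.58441938 0.19643865 0.28414105] 42.828125
 grip z=137 at [0.50379042 0.17289152 0.14822894]
('side',) [0.58749841 0.18537878 0.15895543] 46.015625
 grip z=137 at [0.50456034 0.17208315 0.14822894]
```

```bash
cat > m3.py <<'E'
from h import *
c=np.array([[153,165],[350,122],[437,463],[231,501]])/6.6667+[140,155]-.5
P=atz(C['top'],c,.01);print(P.round(4))
a=P[0]-P[3];b=P[1]-P[2];w=P[1]-P[0]
print(np.linalg.norm(a),np.linalg.norm(b),np.linalg.norm(w),np.arctan2(a[1],a[0]),np.arctan2(b[1],b[0]),np.arctan2(w[1],w[0])+np.pi/2,P.mean(0))
# shaft centreline from wood+ channel in top
# bowl rim
t=cv2.imread('pics/top0.png')
g=cv2.cvtColor(t,cv2.COLOR_BGR2GRAY).astype(float)
print((np.array([[110,300],[465,300],[290,110],[290,460]])/6+[270,150]-.5))
# score: mean gradient magnitude radially along projected rim circle, r=.075 & .070 at z=.14 
gx=cv2.Sobel(cv2.GaussianBlur(g,(0,0),1),cv2.CV_64F,1,0);gy=cv2.Sobel(cv2.GaussianBlur(g,(0,0),1),cv2.CV_64F,0,1);m=np.hypot(gx,gy).astype(np.float32)
th=np.linspace(0,2*np.pi,240,endpoint=False)
from scipy.optimize import minimize
gs=cv2.imread('pics/side0.png')
def mag(im):
    g=cv2.GaussianBlur(cv2.cvtColor(im,cv2.COLOR_BGR2GRAY).astype(float),(0,0),.8)
    return np.hypot(cv2.Sobel(g,6,1,0),cv2.Sobel(g,6,0,1)).astype(np.float32)
M={'top':mag(t),'side':mag(gs)}
def sc(p,ns,rs=(.070,.075),z=.14):
    e=0
    for n in ns:
        for r in rs:
            q=proj(C[n],np.c_[p[0]+r*np.cos(th),p[1]+r*np.sin(th),np.full(240,z)])
            e-=cv2.remap(M[n],q[:,:1].astype(np.float32),q[:,1:].astype(np.float32),1).mean()
    return e
for ns in(('top',),('side',),('top','side')):
  for z in (.136,.140,.144):
    G=[(sc((x,y),ns,z=z),x,y) for x in np.arange(.51,.57,.002) for y in np.arange(-.22,-.16,.002)]
    s=min(G);r=minimize(sc,s[1:],args=(ns,(.07,.075),z),method='Nelder-Mead');print(ns,z,r.x,r.fun)
E
python3 m3.py
```

```text
[[0.6    0.2425 0.01  ]
 [0.62   0.157  0.01  ]
 [0.4712 0.1158 0.01  ]
 [0.454  0.2042 0.01  ]]
0.1509460196207526 0.1544127925675127 0.08776169500318623 0.2565112790822499 0.27047069262710177 0.2296077437422488 [0.53630882 0.17986999 0.01      ]
[[287.83333333 199.5       ]
 [347.         199.5       ]
 [317.83333333 167.83333333]
 [317.83333333 226.16666667]]
('top',) 0.136 [ 0.53828268 -0.18194297] -145.66226196289062
('top',) 0.14 [ 0.541897   -0.18386949] -145.2904052734375
('top',) 0.144 [ 0.54139827 -0.18224223] -145.15655517578125
('side',) 0.136 [ 0.54130103 -0.19008973] -221.01564025878906
('side',) 0.14 [ 0.54030369 -0.18388285] -220.18603515625
('side',) 0.144 [ 0.53935403 -0.17795865] -219.15606689453125
('top', 'side') 0.136 [ 0.5409069  -0.18802323] -357.7948303222656
('top', 'side') 0.14 [ 0.54092986 -0.18391086] -363.51904296875
('top', 'side') 0.144 [ 0.53983332 -0.18036294] -359.9373779296875
```

Request:
{"api": "servo_tool", "payload": {
  "plan": [
    [22,-30,0,0.057,-1],
    [44,-60,0,0.114,-1],
    [66,-90,0,0.171,-1],
    [88,-120,0,0.228,-1],
    [110,-150,0,0.285,-1],
    [132,-180,0,0.342,-1],
    [154,-210,0,0.399,-1],
    [176,-240,0,0.456,-1],
    [198,-270,0,0.513,-1],
    [220,-300,0,0.57,-1]
  ],
  "squeeze": 100
}}

```text
clock: 0.93
position: [0.4178, 0.2914, 0.2312]
tool_rot: [-3.141, -0.0, -2.89]
force: [1.9, 0.9, -0.5]
grip_width: 0.0854
```

Request:
{"api": "servo_tool", "payload": {
  "plan": [
    [20,-28,0,0,-1],
    [40,-57,0,0,-1],
    [60,-85,0,0,-1],
    [86,-121,0,0,-1],
    [86,-121,0,0,-1],
    [86,-121,-20,0,-0.5],
    [86,-121,-40,0,-0.5],
    [86,-121,-40,0,-0.5],
    [86,-121,-40,0,-0.5],
    [86,-121,-40,0,-0.5]
  ]
}}

```text
clock: 1.77
position: [0.5033, 0.1724, 0.1921]
tool_rot: [3.142, 0.0, -2.892]
force: [0.5, 0.0, 0.1]
grip_width: 0.0643
```

```bash
cat > look.py <<'E'
import sys
from h import *
tag,x0,y0,x1,y1,cam=sys.argv[1],*map(int,sys.argv[2:6]),sys.argv[6]
im=bot.grab_frame(cam);cv2.imwrite(f'pics/{tag}_raw.png',im)
k=min(600/(y1-y0),800/(x1-x0))
cv2.imwrite(f'pics/{tag}.png',cv2.convertScaleAbs(cv2.resize(im[y0:y1,x0:x1],None,fx=k,fy=k,interpolation=cv2.INTER_CUBIC),alpha=1.6))
o=bot.observe();print(k,o['clock'],o['position'].round(4),o['tool_rot'].round(4),o['force'].round(2),o['qpos'].round(2),o['grip_width'])
E
python3 look.py d1 190 180 310 300 side; python3 look.py d2 140 155 230 245 top
```

```text
5.0 1.8167 [0.5035 0.1724 0.1923] [ 3.1414e+00  1.1000e-03 -2.8922e+00] [0.11 0.11 1.37] [-0.42  0.42 -0.03  1.89  0.02  0.83  1.36] 0.06416199275790259
6.666666666666667 1.8667 [0.5035 0.1725 0.1923] [ 3.1414e+00  1.4000e-03 -2.8922e+00] [-0.19 -0.32  0.27] [-0.42  0.42 -0.03  1.89  0.02  0.83  1.36] 0.06418054551996234
```

View pics/d1.png

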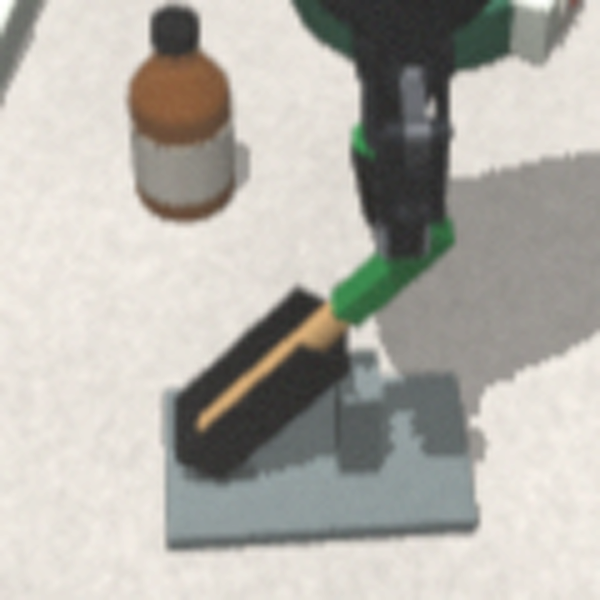

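View pics/d2.png

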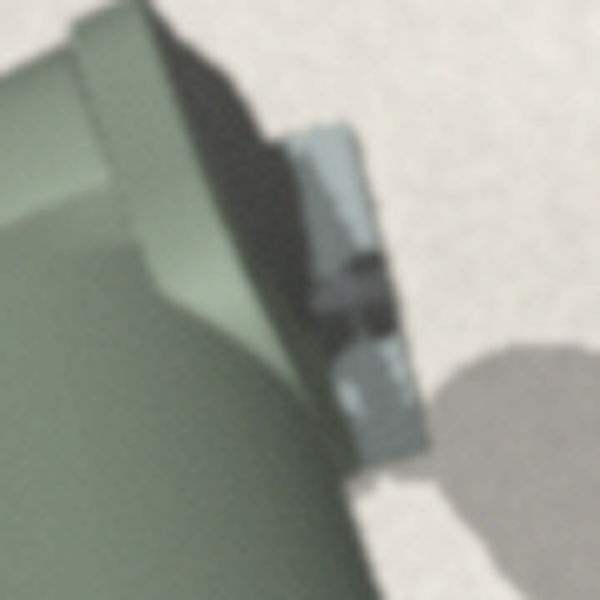

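Request:
{"api": "servo_tool", "payload": {
  "plan": [
    [0,0,-20,0,-0.5],
    [0,0,-40,0,-0.5],
    [0,0,-55,0,-0.5],
    [0,0,-60,0,-0.5],
    [0,0,-60,0,-0.5],
    [0,0,-60,0,0.2],
    [0,0,-60,0,1],
    [0,0,-60,0,1],
    [0,0,-60,0,1],
    [0,0,-60,0,1]
  ],
  "squeeze": 60
}}

```text
clock: 2.7
position: [0.5035, 0.1721, 0.1319]
tool_rot: [3.142, 0.001, -2.893]
force: [-0.8, -0.8, 7.2]
grip_width: 0.0149
```

```bash
python3 look.py e1 190 180 310 300 side
```

```text
5.0 2.75 [0.5035 0.1721 0.132 ] [ 3.1415e+00  1.1000e-03 -2.8927e+00] [-0.21 -0.44  7.25] [-0.42  0.51 -0.03  1.93  0.02  0.7   1.36] 0.015159768512210337
```

View pics/e1.png

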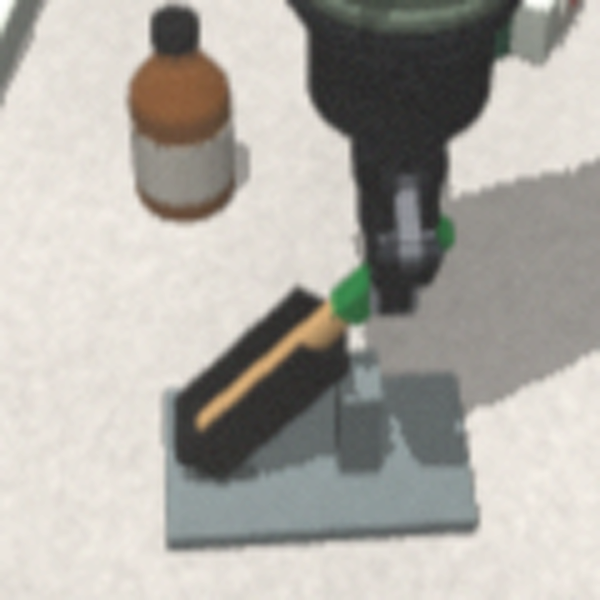

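Request:
{"api": "servo_tool", "payload": {
  "plan": [
    [0,0,0,0,1],
    [0,0,0,0,1],
    [0,0,10,0,1],
    [0,0,25,0,1],
    [0,0,45,0,1],
    [0,0,70,0,1],
    [0,0,95,0,1],
    [0,0,120,0,1],
    [0,0,145,0,1],
    [0,0,160,0,1]
  ],
  "squeeze": 110
}}

```text
clock: 3.58
position: [0.5034, 0.1722, 0.2947]
tool_rot: [3.141, 0.003, -2.892]
force: [-0.7, 0.1, -1.2]
grip_width: 0.0145
```

```bash
python3 look.py f1 190 150 310 300 side
```

```text
4.0 3.6333 [0.5041 0.1725 0.2965] [ 3.1406  0.0053 -2.8926] [0.19 0.5  1.92] [-0.42  0.3  -0.03  1.77  0.01  1.07  1.37] 0.014506393526727774
```

View pics/f1.png

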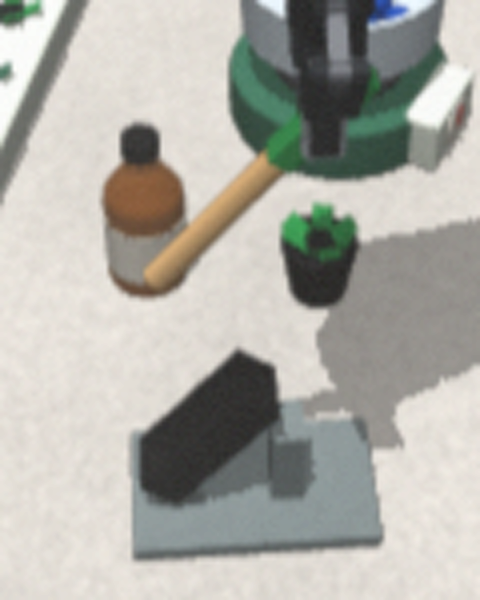

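Run:
```python
from h import *
from m2 import stickR
p=bot.observe()['position'];h=.249
for lean in(.6,.66,.72):
  for L in (.14,):
    R=stickR(h,lean);f=p+[0,0,.019]-L*R[:,2]
    print(lean,f.round(4),proj(C['side'],np.array([f,f-.008*R[:,2],f+.1*R[:,2]])).round(1).tolist())
print('clip/ dial', )
d=atz(C['top'],np.array([[207,472]])/6+[270,150]-.5,.049);print(d,np.arctan2(-.184-d[0,1],.541-d[0,0]))
```

```text
0.6 [0.5807 0.192  0.2   ] [[231.6, 218.7], [229.6, 220.9], [258.2, 189.4]]
0.66 [0.5873 0.1937 0.2049] [[228.3, 217.3], [226.1, 219.4], [257.2, 188.9]]
0.72 [0.5936 0.1953 0.2103] [[225.1, 215.7], [222.8, 217.8], [256.3, 188.4]]
clip/ dial
[[ 0.46066    -0.16493486  0.049     ]] -0.23299583920863756
```

Request:
{"api": "servo_tool", "payload": {
  "plan": [
    [0,-10,0,-0.02,1],
    [-1,-35,0,-0.06,1],
    [-3,-65,0,-0.12,1],
    [-4,-95,0,-0.18,1],
    [-6,-127,0,-0.24,1],
    [-8,-160,0,-0.3,1],
    [-10,-193,0,-0.36,1],
    [-11,-226,0,-0.42,1],
    [-13,-258,0,-0.47,1],
    [-14,-288,0,-0.52,1]
  ]
}}

```text
clock: 4.47
position: [0.4877, -0.1184, 0.2908]
tool_rot: [-3.141, -0.001, 2.866]
force: [0.1, -0.6, -0.8]
grip_width: 0.0143
```

Request:
{"api": "servo_tool", "payload": {
  "plan": [
    [-1,-22,0,-0.02,1],
    [-2,-40,0,-0.04,1],
    [-2,-48,0,-0.04,1],
    [-2,-51,0,-0.04,1],
    [-2,-51,0,-0.04,1],
    [-2,-51,-20,-0.04,1],
    [-2,-51,-40,-0.04,1],
    [-2,-51,-60,-0.04,1],
    [-2,-51,-60,-0.04,1],
    [-2,-51,-60,-0.04,1]
  ]
}}

```text
clock: 5.3
position: [0.4869, -0.1659, 0.2311]
tool_rot: [-3.142, -0.002, 2.832]
force: [1.0, 0.2, -0.0]
grip_width: 0.0142
```

```bash
python3 look.py g1 200 90 340 195 side;python3 look.py g2 260 140 370 250 top
```

```text
5.714285714285714 5.35 [ 0.4874 -0.1662  0.2319] [ 3.1414 -0.      2.8319] [ 1.05 -0.27 -0.34] [ 0.04  0.35  0.23  1.9  -0.1   0.9   1.57] 0.014317954181692924
5.454545454545454 5.4 [ 0.4877 -0.1665  0.2324] [3.1413e+00 1.1000e-03 2.8316e+00] [ 0.36 -0.31 -0.88] [ 0.04  0.35  0.23  1.9  -0.1   0.9   1.57] 0.014315332974415099
```

View pics/g1.png

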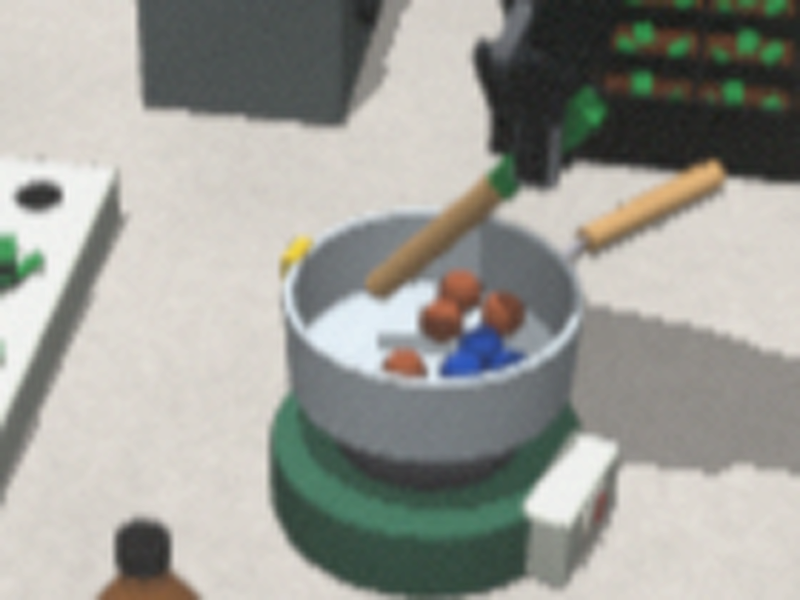

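View pics/g2.png

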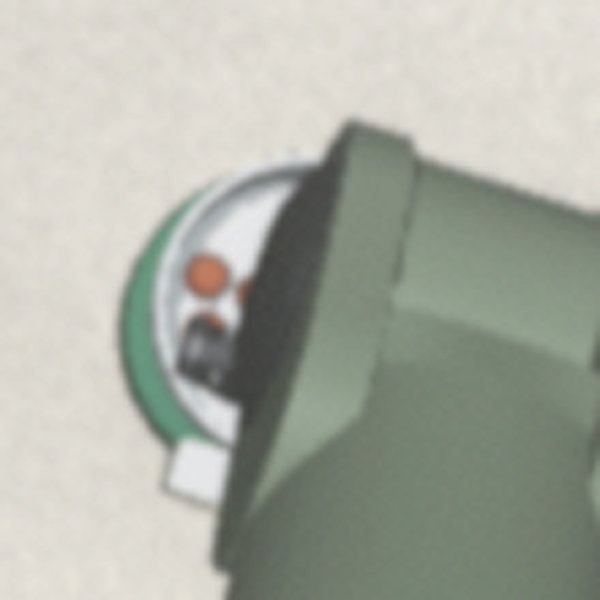

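Request:
{"api": "servo_tool", "payload": {
  "plan": [
    [0,0,-15,0,1],
    [0,0,-25,0,1],
    [0,0,-32,0,1],
    [0,0,-36,0,1],
    [0,0,-39,0,1],
    [0,0,-41,0,1],
    [0,0,-43,0,1],
    [0,0,-44,0,1],
    [0,0,-44,0,1],
    [0,0,-44,0,1]
  ]
}}

```text
clock: 6.23
position: [0.4873, -0.1669, 0.1875]
tool_rot: [3.142, 0.0, 2.831]
force: [-1.7, -1.0, 3.3]
grip_width: 0.0144
```

```bash
python3 look.py h1 200 90 340 195 side; python3 -c "
from workcell import bot
o=bot.observe();print(o['force'],o['moment'])"
```

```text
5.714285714285714 6.2833 [ 0.4873 -0.1669  0.1875] [3.1415e+00 5.0000e-04 2.8308e+00] [-0.88  0.25  1.84] [ 0.05  0.41  0.22  1.94 -0.12  0.8   1.59] 0.014500615326348672
[-0.87844509  0.25351874  1.84098468] [-0.07981135 -0.25010088 -0.0091806 ]
```

View pics/h1.png

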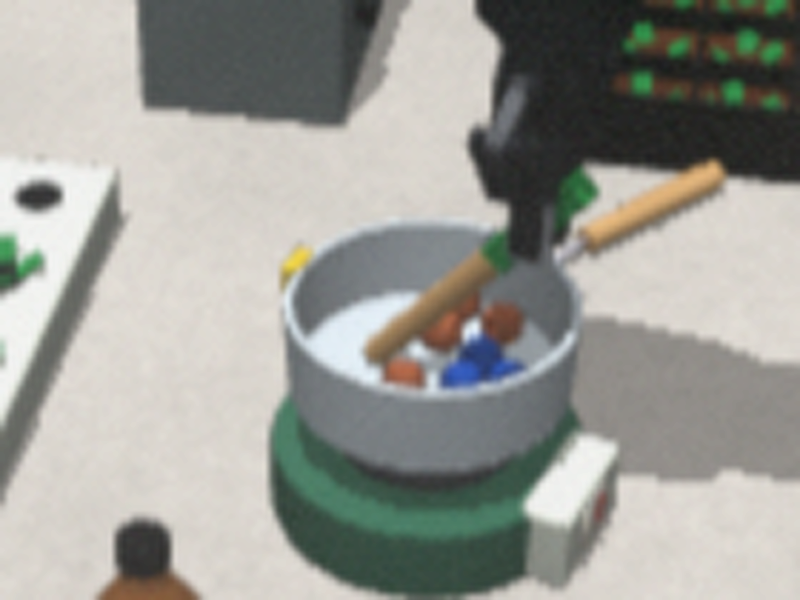

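```bash
cat > circ.py <<'E'
import numpy as np,json
def pt(a,c=4,r=29,h=-.31):
    x=c+r*np.cos(a);y=r*np.sin(a);return np.array([np.cos(h)*x-np.sin(h)*y,np.sin(h)*x+np.cos(h)*y])
def call(a0,a1,start=None):
    s=pt(a0) if start is None else start
    return [[round(float(v)) for v in pt(a0+(a1-a0)*i/10)-s]+[0,0,1] for i in range(1,11)]
if __name__=='__main__':
    h=-.31
    s0=30*np.array([np.cos(h),np.sin(h)])
    q=np.pi/2
    print(json.dumps(call(0,q,s0)))
    for k in(1,2,3,4): print(json.dumps(call(k*q,k*q+q)))
E
python3 circ.py
```

```text
[[4, 4, 0, 0, 1], [4, 8, 0, 0, 1], [4, 13, 0, 0, 1], [3, 17, 0, 0, 1], [1, 21, 0, 0, 1], [-1, 25, 0, 0, 1], [-4, 29, 0, 0, 1], [-8, 31, 0, 0, 1], [-12, 34, 0, 0, 1], [-16, 36, 0, 0, 1]]
[[-4, 1, 0, 0, 1], [-9, 1, 0, 0, 1], [-14, 1, 0, 0, 1], [-18, 0, 0, 0, 1], [-22, -2, 0, 0, 1], [-26, -4, 0, 0, 1], [-29, -7, 0, 0, 1], [-32, -11, 0, 0, 1], [-35, -15, 0, 0, 1], [-36, -19, 0, 0, 1]]
[[-1, -4, 0, 0, 1], [-1, -9, 0, 0, 1], [-1, -14, 0, 0, 1], [0, -18, 0, 0, 1], [2, -22, 0, 0, 1], [4, -26, 0, 0, 1], [7, -29, 0, 0, 1], [11, -32, 0, 0, 1], [15, -35, 0, 0, 1], [19, -36, 0, 0, 1]]
[[4, -1, 0, 0, 1], [9, -1, 0, 0, 1], [14, -1, 0, 0, 1], [18, 0, 0, 0, 1], [22, 2, 0, 0, 1], [26, 4, 0, 0, 1], [29, 7, 0, 0, 1], [32, 11, 0, 0, 1], [35, 15, 0, 0, 1], [36, 19, 0, 0, 1]]
[[1, 4, 0, 0, 1], [1, 9, 0, 0, 1], [1, 14, 0, 0, 1], [0, 18, 0, 0, 1], [-2, 22, 0, 0, 1], [-4, 26, 0, 0, 1], [-7, 29, 0, 0, 1], [-11, 32, 0, 0, 1], [-15, 35, 0, 0, 1], [-19, 36, 0, 0, 1]]
```

Request:
{"api": "servo_tool", "payload": {
  "plan": [
    [4,4,0,0,1],
    [4,8,0,0,1],
    [4,13,0,0,1],
    [3,17,0,0,1],
    [1,21,0,0,1],
    [-1,25,0,0,1],
    [-4,29,0,0,1],
    [-8,31,0,0,1],
    [-12,34,0,0,1],
    [-16,36,0,0,1]
  ]
}}

```text
clock: 7.12
position: [0.4704, -0.1307, 0.1873]
tool_rot: [-3.141, -0.0, 2.831]
force: [0.3, -1.2, 2.3]
grip_width: 0.014
```

```bash
python3 look.py i1 200 90 340 195 side
```

```text
5.714285714285714 7.1667 [ 0.4697 -0.1305  0.1872] [-3.1415e+00 -1.0000e-03  2.8306e+00] [-0.97 -0.27  2.67] [-0.02  0.37  0.21  2.01 -0.11  0.77  1.52] 0.014085726834715715
```

View pics/i1.png

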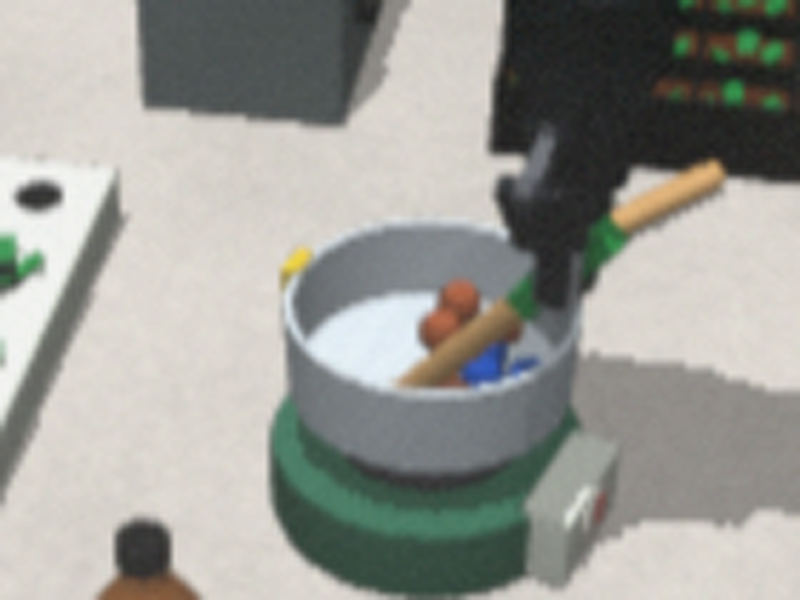

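Request:
{"api": "servo_tool", "payload": {
  "plan": [
    [-4,1,0,0,1],
    [-9,1,0,0,1],
    [-14,1,0,0,1],
    [-18,0,0,0,1],
    [-22,-2,0,0,1],
    [-26,-4,0,0,1],
    [-29,-7,0,0,1],
    [-32,-11,0,0,1],
    [-35,-15,0,0,1],
    [-36,-19,0,0,1]
  ]
}}

```text
clock: 8.0
position: [0.4346, -0.1505, 0.1873]
tool_rot: [-3.141, -0.0, 2.83]
force: [-0.0, -0.6, 3.3]
grip_width: 0.0142
```

```bash
python3 look.py i2 200 90 340 195 side
```

```text
5.714285714285714 8.05 [ 0.4346 -0.1512  0.1873] [-3.1412 -0.      2.8297] [-0.87 -1.5   3.05] [ 0.03  0.33  0.22  2.07 -0.1   0.75  1.57] 0.014247712598503826
```

View pics/i2.png

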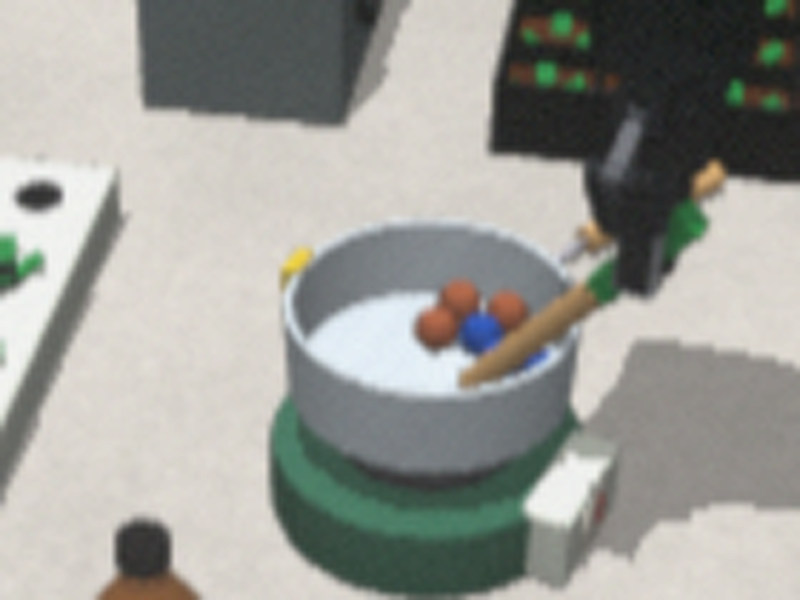

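Request:
{"api": "servo_tool", "payload": {
  "plan": [
    [-1,-4,0,0,1],
    [-1,-9,0,0,1],
    [-1,-14,0,0,1],
    [0,-18,0,0,1],
    [2,-22,0,0,1],
    [4,-26,0,0,1],
    [7,-29,0,0,1],
    [11,-32,0,0,1],
    [15,-35,0,0,1],
    [19,-36,0,0,1]
  ]
}}

```text
clock: 8.88
position: [0.4546, -0.1862, 0.1872]
tool_rot: [-3.142, 0.0, 2.831]
force: [0.1, -0.6, 2.7]
grip_width: 0.0145
```

Request:
{"api": "servo_tool", "payload": {
  "plan": [
    [4,-1,0,0,1],
    [9,-1,0,0,1],
    [14,-1,0,0,1],
    [18,0,0,0,1],
    [22,2,0,0,1],
    [26,4,0,0,1],
    [29,7,0,0,1],
    [32,11,0,0,1],
    [35,15,0,0,1],
    [36,19,0,0,1]
  ]
}}

```text
clock: 9.72
position: [0.4906, -0.1663, 0.1873]
tool_rot: [3.142, 0.0, 2.831]
force: [0.1, -0.5, 4.3]
grip_width: 0.0145
```

```bash
python3 look.py i3 200 90 340 195 side
```

```text
5.714285714285714 9.7667 [ 0.4906 -0.1655  0.1873] [3.1412e+00 1.0000e-04 2.8318e+00] [0.83 2.03 2.8 ] [ 0.04  0.42  0.22  1.93 -0.12  0.8   1.59] 0.014786591828636519
```

View pics/i3.png

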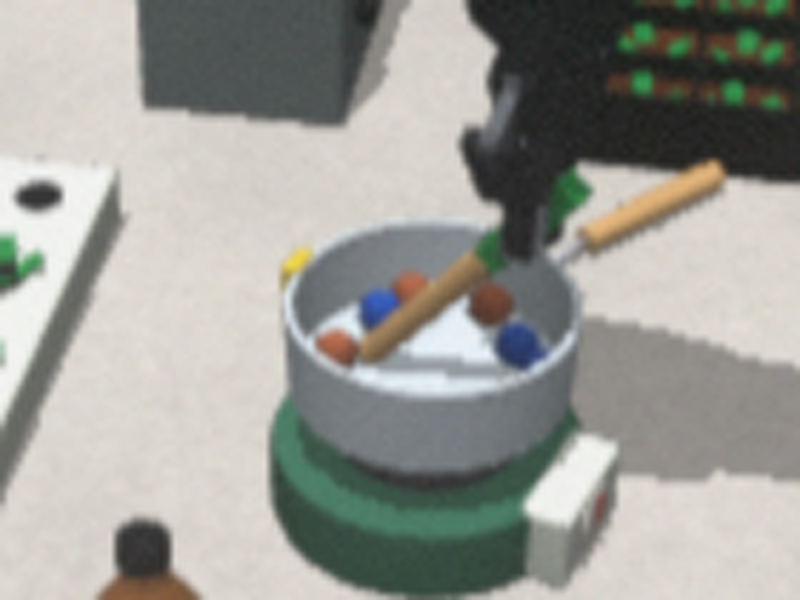

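Request:
{"api": "servo_tool", "payload": {
  "plan": [
    [1,4,0,0,1],
    [1,9,0,0,1],
    [1,14,0,0,1],
    [0,18,0,0,1],
    [-2,22,0,0,1],
    [-4,26,0,0,1],
    [-7,29,0,0,1],
    [-11,32,0,0,1],
    [-15,35,0,0,1],
    [-19,36,0,0,1]
  ]
}}

```text
clock: 10.6
position: [0.4705, -0.1304, 0.1873]
tool_rot: [3.142, -0.0, 2.831]
force: [-0.3, -1.5, 3.2]
grip_width: 0.0143
```

Request:
{"api": "servo_tool", "payload": {
  "plan": [
    [-4,1,0,0,1],
    [-9,1,0,0,1],
    [-14,1,0,0,1],
    [-18,0,0,0,1],
    [-22,-2,0,0,1],
    [-26,-4,0,0,1],
    [-29,-7,0,0,1],
    [-32,-11,0,0,1],
    [-35,-15,0,0,1],
    [-36,-19,0,0,1]
  ]
}}

```text
clock: 11.43
position: [0.4346, -0.1504, 0.1873]
tool_rot: [-3.142, -0.0, 2.83]
force: [-0.4, -0.5, 2.5]
grip_width: 0.0145
```

Request:
{"api": "servo_tool", "payload": {
  "plan": [
    [-1,-4,0,0,1],
    [-1,-9,0,0,1],
    [-1,-14,0,0,1],
    [0,-18,0,0,1],
    [2,-22,0,0,1],
    [4,-26,0,0,1],
    [7,-29,0,0,1],
    [11,-32,0,0,1],
    [15,-35,0,0,1],
    [19,-36,0,0,1]
  ]
}}

```text
clock: 12.27
position: [0.4546, -0.1864, 0.1873]
tool_rot: [-3.141, 0.0, 2.831]
force: [-0.4, -0.8, 2.6]
grip_width: 0.0144
```

Request:
{"api": "servo_tool", "payload": {
  "plan": [
    [4,-1,0,0,1],
    [9,-1,0,0,1],
    [14,-1,0,0,1],
    [18,0,0,0,1],
    [22,2,0,0,1],
    [26,4,0,0,1],
    [29,7,0,0,1],
    [32,11,0,0,1],
    [35,15,0,0,1],
    [36,19,0,0,1]
  ]
}}

```text
clock: 13.1
position: [0.4906, -0.1664, 0.1873]
tool_rot: [3.142, 0.0, 2.831]
force: [0.7, 0.5, 3.0]
grip_width: 0.0145
```

```bash
python3 look.py i4 200 90 340 195 side
```

```text
5.714285714285714 13.15 [ 0.4906 -0.1655  0.1873] [3.1412e+00 1.0000e-04 2.8318e+00] [0.51 0.7  2.37] [ 0.04  0.42  0.22  1.93 -0.13  0.8   1.59] 0.01435938377114772
```

View pics/i4.png

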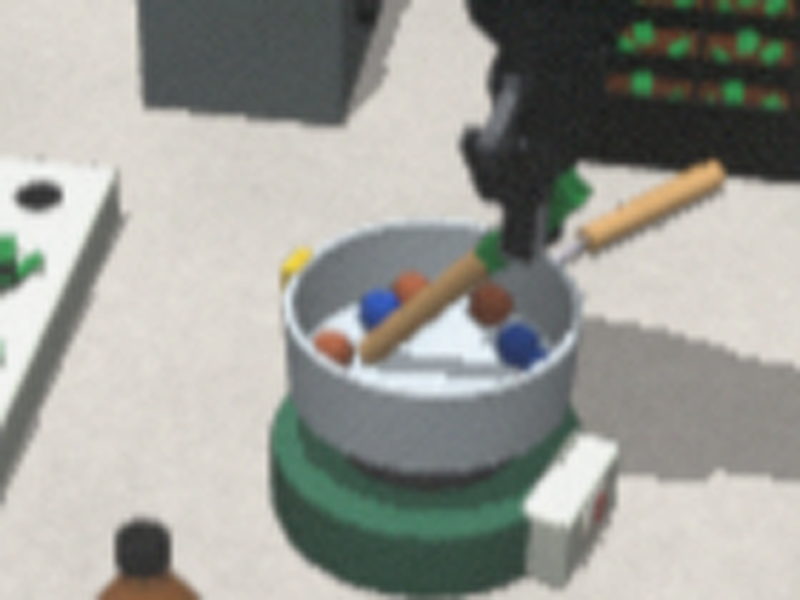

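Request:
{"api": "servo_tool", "payload": {
  "plan": [
    [0,0,15,0,1],
    [0,0,40,0,1],
    [0,0,70,0,1],
    [0,0,95,0,1],
    [0,15,100,0,1],
    [0,45,100,0,1],
    [0,80,100,0,1],
    [0,115,100,0,1],
    [0,140,100,0,1],
    [0,150,100,0,1]
  ]
}}

```text
clock: 13.98
position: [0.4895, -0.0131, 0.287]
tool_rot: [3.141, -0.001, 2.835]
force: [0.1, -0.5, -0.4]
grip_width: 0.0146
```

```bash
python3 look.py j1 260 140 370 250 top; python3 look.py j2 200 90 340 195 side
```

```text
5.454545454545454 14.0333 [ 0.4897 -0.0129  0.287 ] [ 3.1409e+00 -1.2000e-03  2.8353e+00] [-0.17  3.73 -1.55] [-0.24  0.24  0.17  1.88 -0.05  1.02  1.22] 0.014560884835624297
5.714285714285714 14.0833 [ 0.4897 -0.0152  0.2871] [ 3.1416e+00 -9.0000e-04  2.8338e+00] [0.6  0.2  0.03] [-0.23  0.24  0.18  1.88 -0.05  1.02  1.23] 0.014294223248686306
```

View pics/j1.png

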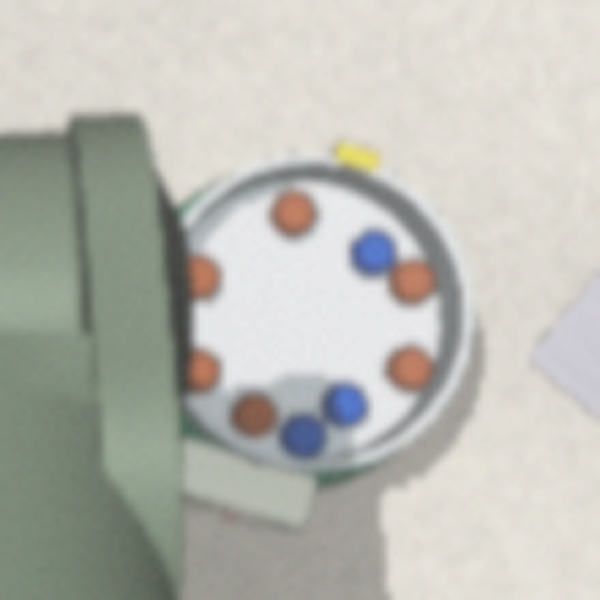

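View pics/j2.png

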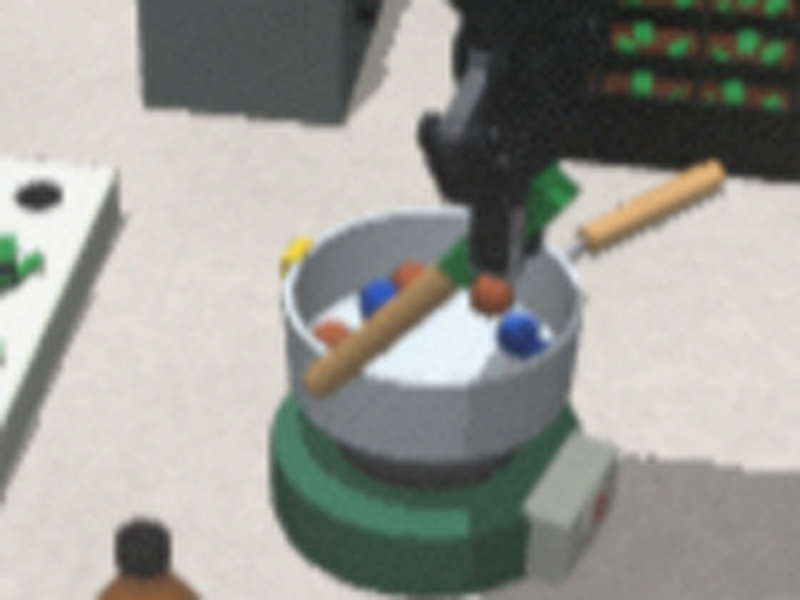

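```bash
cat > beads.py <<'E'
import sys
from h import *
im=cv2.imread(sys.argv[1]);m=masks(im);c=np.array([.541,-.184]);h=-.31
R=np.array([[np.cos(h),np.sin(h)],[-np.sin(h),np.cos(h)]])
B=[]
for k in('blue','red'):
    mm=m[k].copy();mm[:150]=0;mm[250:]=0;mm[:,:270]=0;mm[:,:285]=mm[:,:285];mm[:,360:]=0
    nn,l,st,ce=cv2.connectedComponentsWithStats(mm.astype(np.uint8))
    for i in range(1,nn):
        if st[i,4]<10: continue
        p=atz(C['top'],ce[i],.105)[0,:2];q=p-c
        print(k,st[i,4],ce[i].round(1),'world',(p*1000).round(1),'rel world',(q*1000).round(1),'r',round(np.hypot(*q)*1000,1),'bowlframe',(R@q*1000).round(1))
        if k=='blue':B.append(p)
for i in range(len(B)):
    for j in range(i): print(i,j,np.linalg.norm(B[i]-B[j])*1000)
E
python3 beads.py pics/j1_raw.png
```

```text
blue 32 [328.1 185.8] world [ 573.9 -223.6] rel world [ 32.9 -39.6] r 51.5 bowlframe [ 43.4 -27.7]
blue 28 [323.2 213.6] world [ 498.4 -209.5] rel world [-42.6 -25.5] r 49.7 bowlframe [-32.8 -37.3]
blue 23 [315.2 219.6] world [ 482.2 -187.9] rel world [-58.8  -3.9] r 59.0 bowlframe [-54.9 -21.7]
red 33 [313.4 178.6] world [ 593.2 -184. ] rel world [52.2  0. ] r 52.2 bowlframe [49.7 15.9]
red 30 [296.6 190.2] world [ 561.1 -138.3] rel world [20.1 45.7] r 49.9 bowlframe [ 5.2 49.7]
red 38 [335.2 191.1] world [ 559.7 -242.5] rel world [ 18.7 -58.5] r 61.5 bowlframe [ 35.6 -50.1]
red 26 [296.5 207.6] world [ 513.8 -138. ] rel world [-27.2  46. ] r 53.5 bowlframe [-40.   35.5]
red 38 [334.9 207.2] world [ 516.  -241.4] rel world [-25.  -57.4] r 62.6 bowlframe [ -6.4 -62.3]
red 30 [306.2 215.6] world [ 492.5 -163.8] rel world [-48.5  20.2] r 52.5 bowlframe [-52.3   4.5]
1 0 76.8377753395925
2 0 98.47613239952358
2 1 27.043604998583874
```

Request:
{"api": "servo_tool", "payload": {
  "plan": [
    [6,-8,0,-0.1,1],
    [13,-19,0,-0.22,1],
    [20,-30,0,-0.34,1],
    [27,-41,0,-0.46,1],
    [34,-52,0,-0.58,1],
    [41,-63,0,-0.7,1],
    [48,-74,0,-0.82,1],
    [55,-85,0,-0.94,1],
    [61,-94,0,-1.06,1],
    [65,-99,0,-1.18,1]
  ]
}}

```text
clock: 14.92
position: [0.5549, -0.1188, 0.2871]
tool_rot: [-3.141, 0.001, 1.642]
force: [-0.9, -0.3, -1.1]
grip_width: 0.0143
```

Request:
{"api": "servo_tool", "payload": {
  "plan": [
    [0,0,0,-0.12,1],
    [0,0,0,-0.24,1],
    [0,0,0,-0.36,1],
    [0,0,0,-0.48,1],
    [0,0,0,-0.6,1],
    [0,0,0,-0.7,1],
    [0,0,-20,-0.71,1],
    [0,0,-40,-0.71,1],
    [0,0,-50,-0.71,1],
    [0,0,-50,-0.71,1]
  ]
}}

```text
clock: 15.75
position: [0.5538, -0.1168, 0.2354]
tool_rot: [-3.139, 0.002, 0.94]
force: [-0.2, 0.1, -0.1]
grip_width: 0.0146
```

```bash
python3 look.py k1 260 140 370 250 top; python3 look.py k2 200 90 340 195 side
```

```text
5.454545454545454 15.8 [ 0.5545 -0.1168  0.2368] [-3.1403e+00  1.4000e-03  9.3980e-01] [ 0.24 -0.63 -0.67] [-0.31  0.49  0.59  1.77 -0.32  0.98 -0.23] 0.014413326813317794
5.714285714285714 15.85 [ 0.555  -0.1168  0.2377] [-3.1416e+00  5.0000e-04  9.3980e-01] [ 0.1  -0.22 -0.39] [-0.31  0.48  0.59  1.77 -0.32  0.98 -0.23] 0.0144280490066108
```

View pics/k1.png

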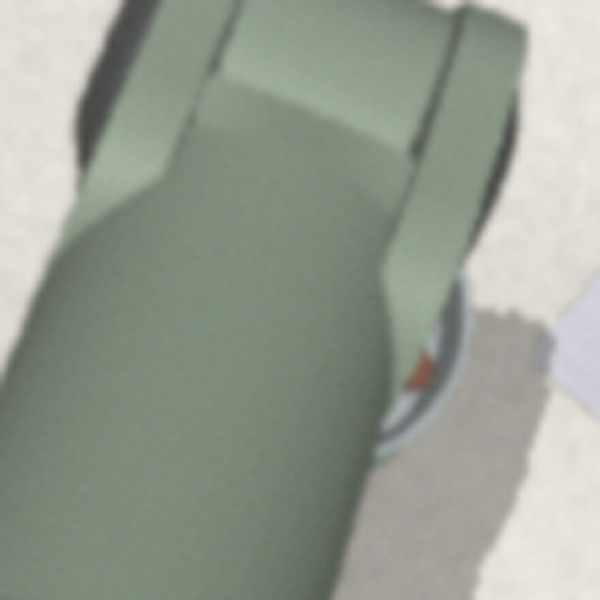

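View pics/k2.png

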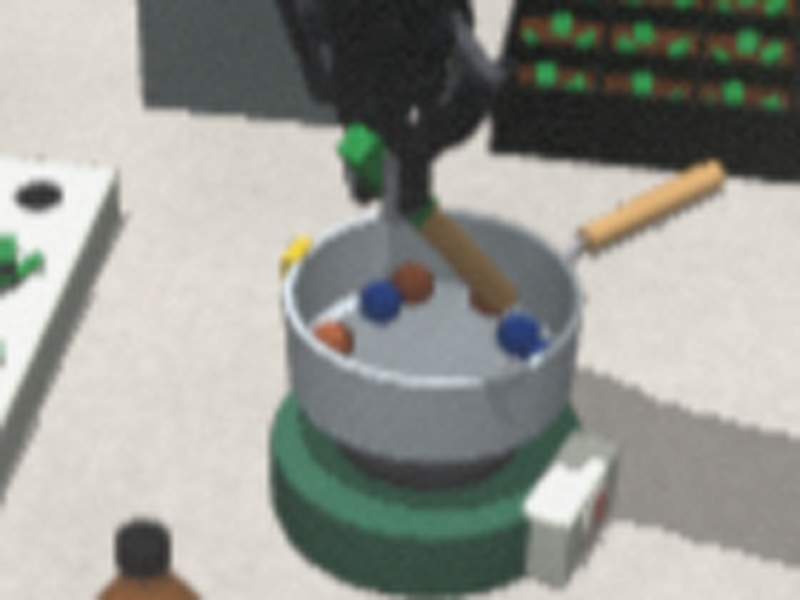

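Run:
```python
from h import *
from m2 import stickR
o=bot.observe();p=o['position'];h=o['tool_rot'][2]-np.pi
for lean in(.62,.66,.7):
    R=stickR(h,lean);f=p+[0,0,.019]-.14*R[:,2]
    print(h,lean,f.round(4),((proj(C['side'],np.array([f,f-.008*R[:,2],f+.06*R[:,2]]))-[200,90])*5.714).round(0).tolist())
    for b in([.4984,-.2095,.103],[.4822,-.1879,.103]): print(((proj(C['side'],b)-[200,90])*5.714).round())
```

```text
-2.2017732909885686 0.62 [ 0.507  -0.1825  0.1428] [[494.0, 297.0], [500.0, 303.0], [450.0, 244.0]]
[[513. 330.]]
[[539. 358.]]
-2.2017732909885686 0.66 [ 0.5044 -0.1861  0.1461] [[501.0, 288.0], [507.0, 294.0], [454.0, 239.0]]
[[513. 330.]]
[[539. 358.]]
-2.2017732909885686 0.7 [ 0.5018 -0.1896  0.1496] [[507.0, 279.0], [513.0, 284.0], [458.0, 233.0]]
[[513. 330.]]
[[539. 358.]]
```

Request:
{"api": "servo_tool", "payload": {
  "plan": [
    [1,1,-15,0,1],
    [1,1,-30,0,1],
    [1,1,-40,0,1],
    [1,1,-45,0,1],
    [1,1,-45,0,1],
    [1,-3,-45,0,1],
    [0,-7,-45,0,1],
    [0,-11,-45,0,1],
    [0,-15,-45,0,1],
    [0,-15,-45,0,1]
  ]
}}

```text
clock: 16.68
position: [0.5551, -0.1322, 0.1927]
tool_rot: [3.141, 0.0, 0.94]
force: [-0.8, -0.9, -0.5]
grip_width: 0.0144
```

```bash
python3 look.py l2 200 90 340 195 side
```

```text
5.714285714285714 16.7333 [ 0.5551 -0.1316  0.1926] [3.1412 0.     0.9399] [-0.49  0.14  0.53] [-0.26  0.54  0.56  1.81 -0.36  0.89 -0.17] 0.01416225941415839
```

View pics/l2.png

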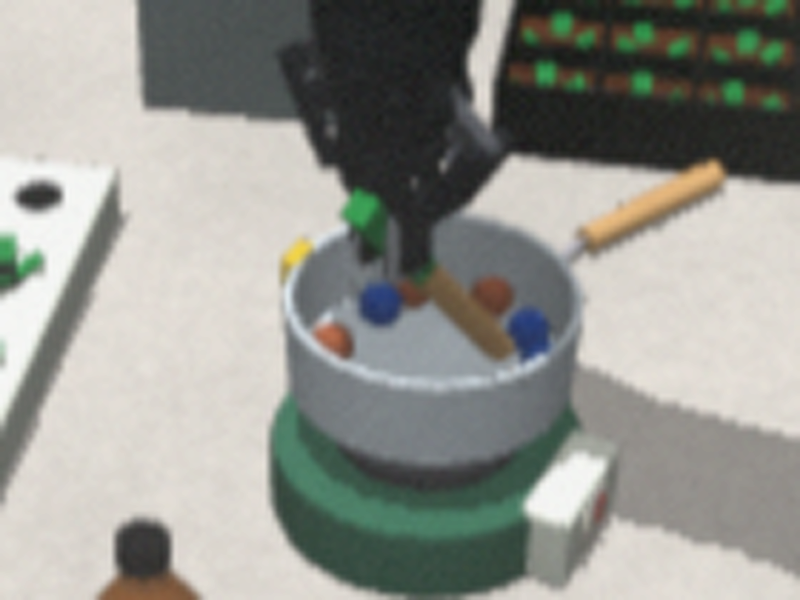

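Run:
```python
from h import *
from m2 import stickR
for q in([518,333],[529,327],[539,352]): print(atz(C['side'],np.array(q)/5.714+[200,90],.105).round(4))
o=bot.observe();p=o['position'];h=o['tool_rot'][2]-np.pi
R=stickR(h,.65);f=p+[0,0,.019]-.14*R[:,2];print(f,((proj(C['side'],np.array([f,f-.008*R[:,2]]))-[200,90])*5.714).round(0).tolist())
```

```text
[[ 0.4953 -0.2048  0.105 ]]
[[ 0.4902 -0.211   0.105 ]]
[[ 0.4827 -0.1907  0.105 ]]
[ 0.50510522 -0.20002801  0.10010151] [[498.0, 344.0], [503.0, 350.0]]
```

Request:
{"api": "servo_tool", "payload": {
  "plan": [
    [-2,0,0,0,1],
    [-4,0,0,0,1],
    [-6,0,0,0,1],
    [-8,0,0,0,1],
    [-8,0,0,0,1],
    [-6,1,0,0,1],
    [0,3,0,0,1],
    [8,6,5,0,1],
    [8,6,25,0,1],
    [8,6,45,0,1]
  ]
}}

```text
clock: 17.57
position: [0.5638, -0.1242, 0.2375]
tool_rot: [-3.141, 0.001, 0.942]
force: [-0.0, 0.5, -0.5]
grip_width: 0.0147
```

```bash
python3 look.py n2 200 90 340 195 side
```

```text
5.714285714285714 17.6167 [ 0.5651 -0.125   0.2416] [ 3.1384e+00 -1.6000e-03  9.4090e-01] [ 0.92 -0.4   5.04] [-0.29  0.5   0.59  1.74 -0.32  1.   -0.22] 0.014600077889709956
```

View pics/n2.png

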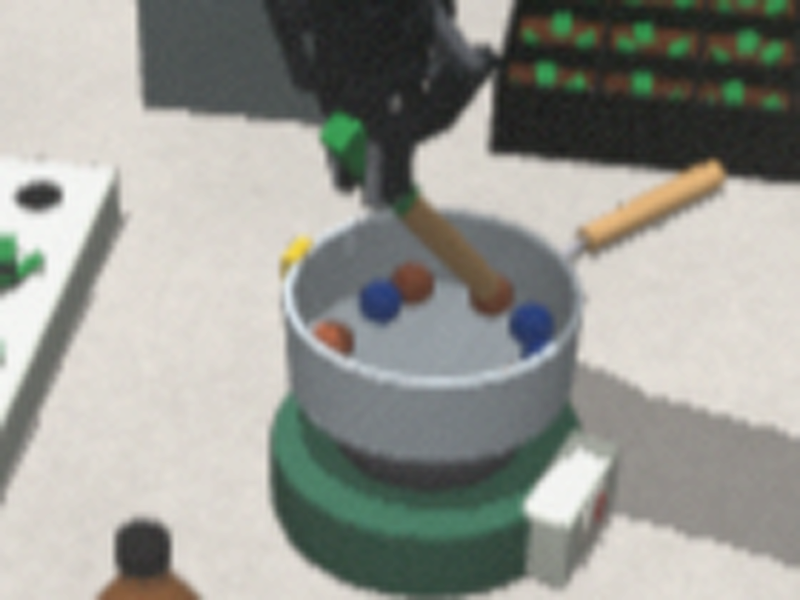

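Request:
{"api": "servo_tool", "payload": {
  "plan": [
    [0,0,25,0,1],
    [0,0,50,0,1],
    [0,15,55,0,1],
    [-5,45,55,0,1],
    [-10,80,55,0,1],
    [-20,115,55,0,1],
    [-30,145,55,0,1],
    [-40,170,55,0,1],
    [-40,185,55,0,1],
    [-40,190,55,0,1]
  ]
}}

```text
clock: 18.45
position: [0.5233, 0.0686, 0.2926]
tool_rot: [-3.141, -0.001, 0.945]
force: [0.7, 0.8, -0.6]
grip_width: 0.0144
```

```bash
python3 look.py o1 260 140 370 250 top; python3 beads.py pics/o1_raw.png
```

```text
5.454545454545454 18.5 [0.5235 0.0679 0.2925] [-3.1415e+00 -6.0000e-04  9.4410e-01] [-0.22  0.24 -0.35] [-0.7   0.35  0.6   1.8  -0.22  1.06 -0.64] 0.014456471296958545
blue 30 [328.3 185.8] world [ 573.9 -224.2] rel world [ 32.9 -40.2] r 51.9 bowlframe [ 43.6 -28.3]
blue 28 [326.5 216.2] world [ 491.5 -218.4] rel world [-49.5 -34.4] r 60.3 bowlframe [-36.7 -47.8]
blue 30 [315.  219.6] world [ 482.1 -187.3] rel world [-58.9  -3.3] r 59.0 bowlframe [-55.1 -21.2]
red 32 [313.5 178.5] world [ 593.4 -184.2] rel world [52.4 -0.2] r 52.4 bowlframe [50.  15.8]
red 34 [295.9 190.5] world [ 560.2 -136.2] rel world [19.2 47.8] r 51.5 bowlframe [ 3.7 51.3]
red 38 [335.2 191.1] world [ 559.7 -242.5] rel world [ 18.7 -58.5] r 61.5 bowlframe [ 35.6 -50.1]
red 29 [296.3 207.4] world [ 514.2 -137.3] rel world [-26.8  46.7] r 53.9 bowlframe [-39.8  36.3]
red 36 [335.  207.1] world [ 516.3 -241.4] rel world [-24.7 -57.4] r 62.5 bowlframe [ -6.  -62.2]
red 35 [306.2 215.6] world [ 492.6 -163.9] rel world [-48.4  20.1] r 52.4 bowlframe [-52.2   4.3]
1 0 82.60124838825477
2 0 98.93821152677954
2 1 32.43184067183426
```

View pics/o1.png

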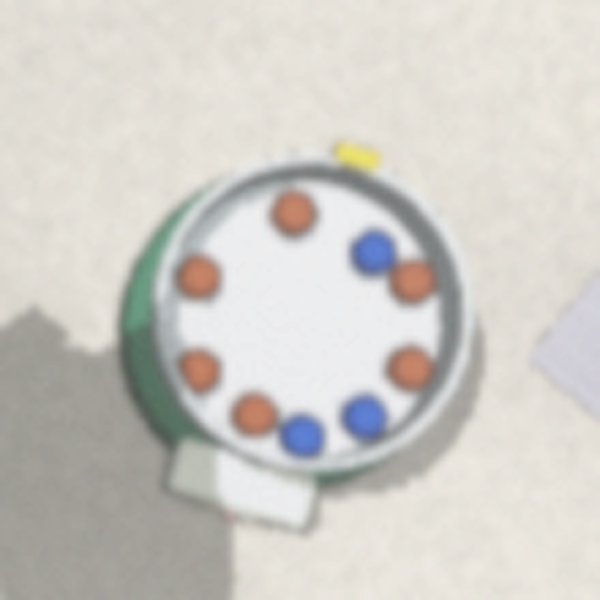

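Request:
{"api": "servo_tool", "payload": {
  "plan": [
    [0,5,0,0.12,1],
    [0,10,0,0.24,1],
    [0,15,0,0.36,1],
    [0,20,0,0.48,1],
    [0,25,0,0.6,1],
    [0,30,0,0.72,1],
    [0,35,0,0.84,1],
    [0,40,0,0.96,1],
    [0,45,0,1.08,1],
    [0,50,0,1.2,1]
  ]
}}

```text
clock: 19.33
position: [0.5238, 0.1142, 0.2924]
tool_rot: [3.142, 0.0, 2.145]
force: [-0.7, 0.4, -0.8]
grip_width: 0.0145
```

Request:
{"api": "servo_tool", "payload": {
  "plan": [
    [-2,6,0,0.12,1],
    [-4,12,0,0.24,1],
    [-6,18,0,0.36,1],
    [-8,24,0,0.48,1],
    [-10,30,0,0.6,1],
    [-12,36,0,0.72,1],
    [-14,42,0,0.84,1],
    [-16,48,0,0.96,1],
    [-18,53,0,1.08,1],
    [-20,54,0,1.2,1]
  ]
}}

```text
clock: 20.17
position: [0.5038, 0.1689, 0.2923]
tool_rot: [-3.142, 0.0, -2.937]
force: [-0.4, 0.0, -1.5]
grip_width: 0.0144
```

Request:
{"api": "servo_tool", "payload": {
  "plan": [
    [0,0,0,0.047,1],
    [0,0,0,0.047,1],
    [0,0,0,0.047,1],
    [0,0,0,0.047,1],
    [0,0,0,0.047,1],
    [0,0,0,0.047,1],
    [0,0,0,0.047,1],
    [0,0,0,0.047,1],
    [0,0,0,0.047,1],
    [0,0,0,0.047,1]
  ]
}}

```text
clock: 21.0
position: [0.5031, 0.1691, 0.2923]
tool_rot: [-3.142, 0.0, -2.895]
force: [-0.1, -0.6, -1.7]
grip_width: 0.0143
```

```bash
python3 look.py p1 190 150 310 300 side
```

```text
4.0 21.05 [0.5031 0.1691 0.2923] [-3.1415 -0.     -2.8955] [ 0.63 -0.41 -1.9 ] [-0.48  0.31  0.06  1.78 -0.02  1.06  1.4 ] 0.01460864522217889
```

View pics/p1.png

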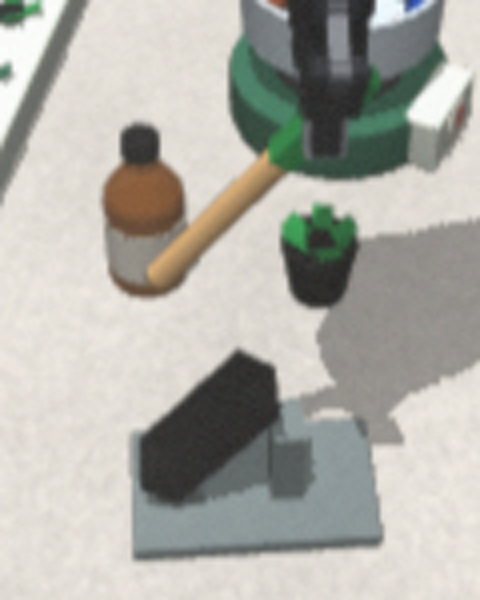

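Request:
{"api": "servo_tool", "payload": {
  "plan": [
    [0,3,0,0.003,1],
    [0,3,-25,0.003,1],
    [0,3,-50,0.003,1],
    [0,3,-75,0.003,1],
    [0,3,-100,0.003,1],
    [0,3,-120,0.003,1],
    [0,3,-135,0.003,1],
    [0,3,-145,0.003,1],
    [0,3,-152,0.003,1],
    [0,3,-152,0.003,1]
  ]
}}

```text
clock: 21.88
position: [0.5028, 0.1721, 0.1394]
tool_rot: [-3.141, -0.001, -2.892]
force: [-0.8, 0.7, -0.3]
grip_width: 0.0141
```

```bash
python3 look.py q1 190 180 310 300 side
```

```text
5.0 21.9333 [0.5031 0.1722 0.1403] [-3.1415e+00 -3.0000e-04 -2.8924e+00] [ 0.54  0.55 -1.  ] [-0.47  0.5   0.04  1.93 -0.03  0.71  1.4 ] 0.014147575481873054
```

View pics/q1.png

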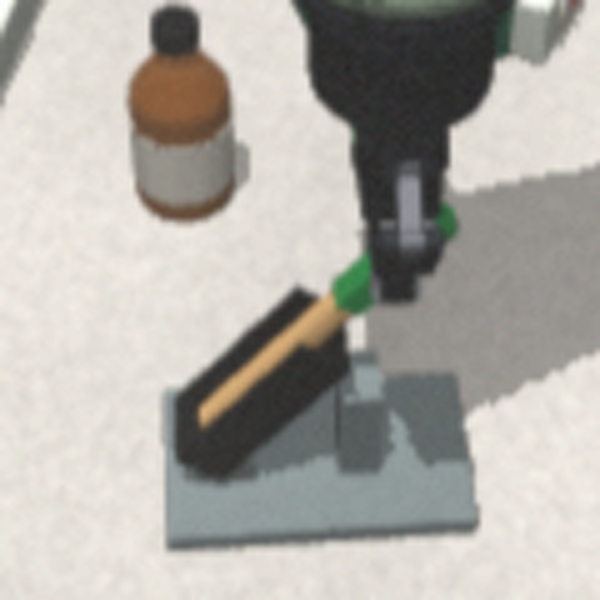

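In the channel, about 8 mm up. Lower 7 mm, then open.

Request:
{"api": "servo_tool", "payload": {
  "plan": [
    [0,0,-3,0,1],
    [0,0,-5,0,1],
    [0,0,-7,0,1],
    [0,0,-7,0,1],
    [0,0,-7,0,0.6],
    [0,0,-7,0,0.3],
    [0,0,-7,0,0],
    [0,0,-7,0,-0.5],
    [0,0,-7,0,-0.5],
    [0,0,-7,0,-0.5]
  ]
}}

```text
clock: 22.77
position: [0.5031, 0.1721, 0.1333]
tool_rot: [-3.142, 0.0, -2.892]
force: [0.0, -0.3, -0.4]
grip_width: 0.0636
```

Request:
{"api": "servo_tool", "payload": {
  "plan": [
    [0,0,5,0,-0.5],
    [0,0,20,0,-0.5],
    [0,0,45,0,-0.5],
    [0,0,75,0,-0.5],
    [0,0,105,0,-0.5],
    [-10,20,120,0,-0.5],
    [-25,50,120,0,-0.5],
    [-45,85,120,0,-0.5],
    [-60,110,120,0,-0.5],
    [-65,120,120,0,-0.5]
  ]
}}

```text
clock: 23.6
position: [0.4355, 0.2959, 0.2538]
tool_rot: [3.14, -0.0, -2.888]
force: [-0.9, 0.5, -0.3]
grip_width: 0.0641
```

```bash
python3 look.py r1 190 90 320 300 side;python3 look.py r2 140 140 380 250 top; python3 beads.py pics/r2_raw.png
```

```text
2.857142857142857 23.65 [0.4356 0.2962 0.2537] [ 3.1401e+00 -1.0000e-04 -2.8873e+00] [-1.25  2.23 -0.11] [-0.71  0.34 -0.    1.83 -0.    0.97  1.12] 0.06412276656821173
3.3333333333333335 23.7 [0.437  0.294  0.2536] [ 3.141   0.     -2.8889] [ 0.79 -0.59  0.33] [-0.7   0.34  0.    1.83 -0.    0.97  1.12] 0.06399952703338556
blue 29 [328.4 185.7] world [ 574.1 -224.4] rel world [ 33.1 -40.4] r 52.2 bowlframe [ 43.8 -28.4]
blue 27 [326.5 216.1] world [ 491.8 -218.4] rel world [-49.2 -34.4] r 60.1 bowlframe [-36.4 -47.8]
blue 28 [314.8 219.5] world [ 482.3 -186.8] rel world [-58.7  -2.8] r 58.8 bowlframe [-55.  -20.6]
red 32 [313.5 178.5] world [ 593.4 -184.2] rel world [52.4 -0.2] r 52.4 bowlframe [50.  15.8]
red 33 [295.9 190.4] world [ 560.3 -136.5] rel world [19.3 47.5] r 51.3 bowlframe [ 3.9 51.2]
red 37 [335.1 191. ] world [ 559.8 -242.3] rel world [ 18.8 -58.3] r 61.3 bowlframe [ 35.7 -49.8]
red 28 [296.2 207.4] world [ 514.4 -137.1] rel world [-26.6  46.9] r 53.9 bowlframe [-39.6  36.6]
red 36 [335.  207.1] world [ 516.3 -241.4] rel world [-24.7 -57.4] r 62.5 bowlframe [ -6.  -62.2]
red 33 [306.2 215.6] world [ 492.6 -164. ] rel world [-48.4  20. ] r 52.4 bowlframe [-52.2   4.3]
1 0 82.54511412327821
2 0 99.15284923496012
2 1 32.94939884423333
```

View pics/r1.png

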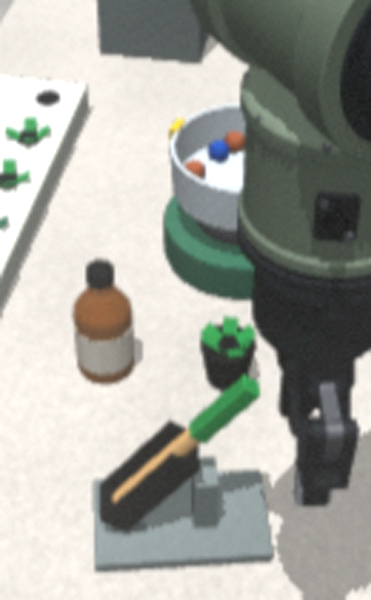

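View pics/r2.png

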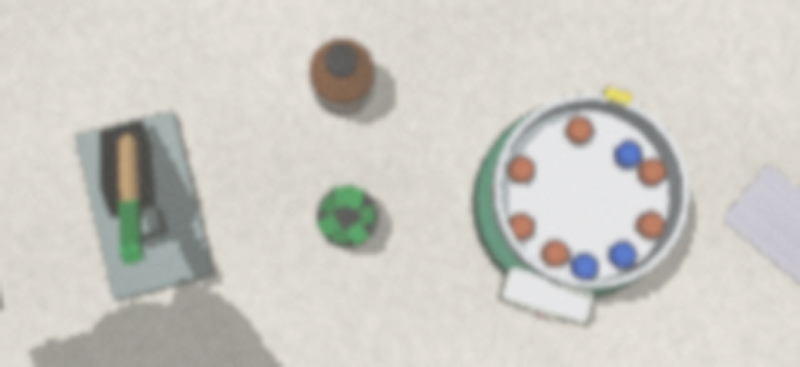

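Run:
```python
from h import *
for a,b,w in(('pics/side0.png','pics/r1_raw.png',(215,295,215,283)),('pics/top0.png','pics/r2_raw.png',(155,220,160,200))):
    for f in(a,b):
        m=masks(cv2.imread(f));r=[]
        for k in('green','wood'):
            v,u=np.nonzero(m[k][w[0]:w[1],w[2]:w[3]]);r+=[len(u),round(u.mean()+w[2],1),round(v.mean()+w[0],1)]
        print(f,r)
bot.job_done()
```

```text
pics/side0.png [248, np.float64(268.2), np.float64(232.3), 163, np.float64(241.5), np.float64(247.0)]
pics/r1_raw.png [251, np.float64(268.4), np.float64(231.9), 223, np.float64(240.2), np.float64(245.0)]
pics/top0.png [100, np.float64(178.2), np.float64(209.4), 118, np.float64(177.2), np.float64(189.4)]
pics/r2_raw.png [113, np.float64(178.5), np.float64(209.1), 122, np.float64(177.8), np.float64(189.9)]
the job is handed in; nothing more can be done
```

The job is done and handed in at about 24 s, with no verdict reported. I stirred two full anticlockwise turns from the yellow clip, parted the blue beads and laid the stick back in its rest.

- **Stirring:** the arm can't tilt, so the stick kept its 0.66 rad lean. I stirred on a circle of about 29 mm radius, set 4 mm towards the clip, so the foot was 25 to 33 mm from the bowl's centre rather than exactly halfway (35 mm). It pressed down with about 2 to 4 N, so the bowl sank some 6 mm, well short of the stop.
- **Parting the blue beads:** after two turns, two of them still lay about 27 mm apart centre to centre. I lifted the stick, turned it to lean the other way and used its foot to wedge them apart.
- **Last bead check:** the blue beads measured 33, 83 and 99 mm apart, so the smallest gap is about 9 mm. All nine beads are in the bowl.
- **Other checks:** the stick is released in the channel, and its grip is within half a pixel of its starting place in both cameras. The seedling and amber bottle look unmoved; I did not measure the bystanders, and the spray bottle was outside my last views.
- **Disagreements:**
  - Some beads at the wall measured 61 to 62.5 mm from my estimated bowl centre, where 58 mm is possible. My centre was probably about 3 to 4 mm off in y, which the 66 mm limit and the ±20 mm stirring zones allow for.
  - The clip and the dial box gave bowl headings about 0.1 rad apart. I used a value between them, nearer the clip's.

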